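# Log the gas-warning unit in the drawer with the touch wand

## Robot

A 7-joint arm with a two-finger parallel gripper is mounted at the origin on the work surface. World frame = base frame: x ahead of the robot, y to its left, z up, the work surface at z = 0. Lengths are in m, angles in rad, forces in N, time in s.
With the tool pointing down it reaches from about 0.425 to 0.925 m from the base axis. Payload 6.8 kg.
Tool frame: the origin (TCP) lies between the finger pads; the fingertips stand 14 mm ahead of it and the grasp point (between the pads) lies 5 mm behind it; z points along the fingers, y is the line along which they close (so a half turn about z gives the same grasp; the last joint's range is limited). The gripper opens to 85 mm and grips with 20 to 120 N. Pads are 22 mm wide; open, the fingers measure 114 mm over their backs; the gripper's body (76 mm by 85 mm) begins 54 mm behind the grasp point. The pads swing forward as they close: fully open they stand 13 mm farther back than shut.
Start: joints at [1.196, 0.477, 0.022, 1.555, -0.011, 1.109, -0.083], TCP at [0.178, -0.651, 0.245] pointing down, gripper open.
Joint ranges: [-2.96, 2.96], [-0.34, 2.1], [-1.41, 1.46], [0.24, 2.44], [-1.37, 4.51], [0.17, 1.92], [-2.96, 2.96]. Speed limits (rad/s): [2.39, 2.39, 3.14, 3.14, 3.14, 3.14, 3.14].

## Interface

Orientations are given as a rotation vector (axis times angle).
In Python, from bench import r, eyes, ticket gives the robot as it stands. The module is installed in compiled form; this text tells all that it offers.
- The arm moves only by the tool arm_command, never from a script. Its argument "plan" is text: rows parted by semicolons, each of 4 numbers parted by spaces: the shift along the tool's x, y, z in m, then the turn about the tool's z in degrees. In form: tx ty tz yaw; .... A call has 1 to 20 rows; each row shifts and turns the commanded pose from where the row before left it, along the tool's axes as they then stand; what a row does not reach is not made up. A row lasts 1/8 s, in which the tool goes at most 62.5 mm and 10.7 degrees, less where a joint would pass 70% of its speed; a pose out of reach is approached as far as the arm can. A call is refused whole if a number of a shift passes 0.0625 or a number of a turn 10.7, either way. A call with a gripper value outside its range is refused whole. "hand" is the closure, from -1 (fully open) to 1 (shut), set as the call begins (left out, the last holds). The fingers move at their own pace and stop on an object; "grip_force" is the grip in N (left out, the last holds). Time passes only in rows, so rows that do not move let the fingers close. It gives the time, the measured TCP pose, the force, the opening and the grip force at its end, in the units of the state.
- r.get_obs(): the state, without advancing time (a new reading comes with each control period).
- eyes.grab_frame(name): name is "scene" or "top" or "wrist"; returns (picture, depth): 384x512x3 uint8, red, green, blue; 384x512 float32, m along the optical axis (not along the pixel's ray), 0 where there is no reading.
- eyes.calibration(name): a dict with "fov_y" (degrees; the focal length in pixels is half the picture's height over the tangent of half this angle, whatever the lens; pixels are square), "cx", "cy" (the principal point, pixels), "origin" and "attitude" of the camera in the world; the wrist camera has in their place "tool_from_camera" (4x4, takes a point from camera to tool coordinates, whose origin is the TCP and whose axes are the flange's). Camera axes: x right, y up, looking along -z (the intrinsics and any distortion apply to the point x, -y, -z); pixel columns grow to the right and rows downward; lengths in m; the calibration is good to about 2 mm. A picture is of the moment at which its call begins: read the wrist's pose just before it. calibration takes no time and is no camera call.
- ticket.hand_in(): hands the job in; it is judged then, once.
The state is a dict: "clock": time; "joints": joint angles; "qvel": joint speeds; "tau": joint torques, N m; "tcp_pos": TCP position; "orientation": TCP orientation; "contact_force": force on the tool from outside, world axes, zero at the start; "moment": the same for the moment, N m; "grip_width": finger opening in m; "gripper_force": force on a finger pad.
Only numpy, scipy, OpenCV 4.12 (cv2) and the standard library are available. Lean on these libraries where they do the work, as an engineer would, in place of code of your own. Each camera call takes 0.05 s, during which the arm holds its last target. There are 200 camera calls.

## Task

Pull the cabinet's upper drawer all the way out to its stop, take the reading wand from its stand, aim it squarely at the round steel tag that stands out of the sloping face of the black unit in the drawer, and press its spring nose gently onto the tag, steady, for a good second so that it reads. Then put the wand back upright in its stand, nose down and fully seated, and leave the drawer fully out. Do not push hard on the unit and do not knock the other things about.

Things in the scene. Friction and masses are not known exactly. Their poses are not given: they have to be found in the camera images.
- cab: Grey cabinet, 240 (x) x 300 (y) x 190 high, fixed. Origin: centre of underside; z up; front faces its -x, lower front is a dummy. Upper drawer slides along -x; its front, 12 thick, 286 wide, has its outer face 132 mm from the origin when shut and its top edge 182 above the table; inner floor 105 above the table. In it: the tagged unit and a brass coupling (52 across, 48 high), in either order.
- drawer (a joint): Upper drawer: 0 shut, grows as it is pulled out along the cabinet's -x, stop at 0.13 m. Runs with about 5 N of friction and stays where left, but a push along +x of more than about 5 N shuts it again.
- drawer_handle (a point): Grip point of the upper drawer's handle: middle of a horizontal round steel bar, 10 mm thick, 120 mm long along the cabinet's y, its axis 45 mm off the drawer front, 160 mm above the table (30 mm below the cabinet's top); can be pinched from above.
- case: Gas-warning unit: loose wedge-shaped black plastic case, 70 (x) x 64 (y) mm, about 67 mm high at the back, about 0.7 kg, lying in the drawer at any slight yaw. Origin: centre of its underside, z up. Its top face slopes at 35 degrees from level, falling to its own -x, so it looks up and towards -x (the drawer front).
- slope: The point of the unit's sloping face where its tag stands: origin in the middle of the face, z: outward normal of the face (35 degrees from vertical), y: level, across the unit. The tag is the flat end of a round steel stud 24 mm across on this z axis; it stands out 2 to 22 mm from the face, differently each time (not measured: find it by touch), and does not give. Hidden until the drawer is open.
- wand: Black reading wand, nose down in its stand at the start. Origin: centre of the flat shoulder it rests on; z along the wand, away from the nose. z 0 to 45 mm: round steel shroud 34 mm across; 45 to 150 mm (top end): flat-sided handle 36 mm (x) by 30 mm (y). About 0.2 kg. A thin nose sticks out 20 mm below the shoulder.
- nose (a joint): Spring nose of the wand, a steel rod 10 mm across: 0 fully out, grows as it is pressed in along the wand's axis, end stop at 0.012 m. Spring: 1.5 N to start, then 0.5 N per mm. The wand reads when the nose is pressed in at least 3 mm on the tag.
- nose_tip (a point): Centre of the nose's flat end; when out, 20 mm below the wand's origin along the wand's axis.
- stand: Fixed bench stand: block 90 x 90 x 30 mm high with a round cup on it, 46 mm across inside, widening to about 56 mm at its rim 72 mm above the table. Origin: centre of its underside, z up. The wand's shoulder rests on the cup floor 30 mm above the origin, the nose hanging free in a 24 mm hole. The wand may stand at any yaw.
- can: Bystander: upright aluminium can, 66 mm across, 170 mm high. Origin: centre of underside.
- reducer: Bystander: aluminium hose reducer standing on the table, 60 mm across, 45 mm high. Origin: centre of underside.
- mug: Bystander: white mug, 80 mm across, 90 mm high. Origin: centre of underside.
Things that resemble listed ones, but are neither listed nor needed, are in the scene too. Of the things shaped like the wand, the black one is meant.

How it is judged:
On the way, in this order (a step that is already met when the one before it is completed fails the run):
1. the upper drawer is out to its stop (at least 124 of 130 mm) (value of joint drawer above 0.124 m), for 0.3 s.
2. the wand's nose is pressed in at least 3 mm on the tag, its tip within 9 mm of the tag's axis either way, the wand square to the face within 12 degrees and still, for 0.8 s, the drawer out (value of joint nose above 0.003 m and contact force between wand and case above 0.8 N and x of nose_tip in the frame of slope between -0.009 and 0.009 m and y of nose_tip in the frame of slope between -0.009 and 0.009 m and angle between the z axis of wand and the z axis of slope, either way round below 0.21 rad and linear speed of wand below 0.03 m/s and value of joint drawer above 0.115 m), for 0.8 s.
At the end, for the whole second after the job is handed in: The wand stands upright (within 7 degrees) and at rest in its stand, nose down and free, shoulder on the cup floor (within 4 mm) and within 12 mm of the cup's centre; the upper drawer is still out at least 115 of 130 mm (horizontal distance between wand and stand below 0.012 m and z of wand in the frame of stand between 0.026 and 0.034 m and angle between wand's own z axis and vertical below 0.12 rad and linear speed of wand below 0.03 m/s and value of joint nose below 0.002 m and value of joint drawer above 0.115 m); the robot touches nothing.
It fails at once if the wand pushes on the unit with more than 15 N (contact force between wand and case above 15 N).
It fails at once if a bystander (can, reducer or mug) is shoved more than 40 mm or knocked over (distance of any of can, reducer, mug from where it was at the start of the episode above 0.04 m or angle between any of can, reducer, mug's own z axis and vertical above 0.5 rad).
It also fails if it takes over 70 s, if anything falls off the work surface, if the arm or the gripper's body presses on something with over 40 N, if the wrist force passes 120 N, or if a joint passes its speed limit or range.

## Working session

There is one attempt and no reset: what is moved stays moved. The work goes in short steps, Python scripts to look and compute and a tool call to move; the robot and the scene stay as the last step left them, time stands still between calls to the robot, and variables do not carry over. Pictures are saved under pics/ and viewed, at most 10 in all, crops included, and the job is handed in when it is done.

Besides the shell and the picture viewer there is one more tool, called after "Request:" by a JSON object that holds its "name" and its "arguments", one argument or row to a line. arm_command: Moves the arm, as the interface text tells. Its arguments: {"type":"object","properties":{"plan":{"type":"string"},"hand":{"type":"number"},"grip_force":{"type":"number"}},"required":["plan"]}

```bash
mkdir -p pics; cat > h.py <<'E'
import numpy as np, cv2
from scipy.spatial.transform import Rotation as R
from bench import r, eyes, ticket
def cam(n):
    c=eyes.calibration(n); o=r.get_obs()
    if n=="wrist":
        T=np.eye(4);T[:3,:3]=R.from_rotvec(o["orientation"]).as_matrix();T[:3,3]=o["tcp_pos"]
        return c,T@np.array(c["tool_from_camera"])
    T=np.eye(4);a=np.array(c["attitude"]);T[:3,:3]=a if a.shape==(3,3) else R.from_rotvec(a).as_matrix() if a.size==3 else R.from_quat(a).as_matrix()
    T[:3,3]=c["origin"];return c,T
def shot(n,tag):
    c,T=cam(n); p,d=eyes.grab_frame(n)
    cv2.imwrite(f"pics/{tag}.png",p[:,:,::-1]); np.savez(f"{tag}.npz",p=p,d=d,T=T,f=192/np.tan(np.radians(c["fov_y"])/2),cx=c["cx"],cy=c["cy"])
def load(tag): return np.load(f"{tag}.npz")
def pts(s,u,v):
    u=np.asarray(u);v=np.asarray(v);d=s["d"][v,u]
    P=np.stack([(u-s["cx"])/s["f"]*d,-(v-s["cy"])/s["f"]*d,-d],-1)
    return P@s["T"][:3,:3].T+s["T"][:3,3]
def cloud(s):
    v,u=np.mgrid[0:384,0:512];return pts(s,u,v)
E
python3 - <<'E'
from h import *
for n in("scene","top"):
    print(eyes.calibration(n)); shot(n,n+"0")
print(eyes.calibration("wrist")); o=r.get_obs(); print(o)
E
```

```text
{'fov_y': 42.9971698637984, 'cx': 252.5420685102188, 'cy': 188.38963178041993, 'origin': array([1.31262397, 0.61739333, 1.35821106]), 'attitude': array([0.33246402, 0.73236732, 2.17677897])}
{'fov_y': 52.18759519270965, 'cx': 261.7387778344423, 'cy': 193.3287472977254, 'origin': array([0.50009697, 0.01533667, 1.18257507]), 'attitude': array([ 0.07168883, -0.09192077, -1.5407984 ])}
{'fov_y': 69.95229719025554, 'cx': 257.0346088539889, 'cy': 190.44581313360214, 'tool_from_camera': array([[-1.76023781e-04,  9.60890813e-01,  2.76927453e-01,
         6.90913774e-02],
       [ 9.99999745e-01,  3.60993622e-04, -6.16954789e-04,
         1.02415228e-03],
       [-6.92795233e-04,  2.76927273e-01, -9.60890631e-01,
        -1.28903721e-01],
       [ 0.00000000e+00,  0.00000000e+00,  0.00000000e+00,
         1.00000000e+00]])}
{'clock': 0.1, 'joints': array([ 1.19590647,  0.47775603,  0.02237173,  1.5563091 , -0.01150022,
        1.10933687, -0.08305808]), 'qvel': array([ 0.00107843, -0.002018  ,  0.00105772, -0.00204066, -0.00197046,
       -0.00194517, -0.00148385]), 'tau': array([ 5.11355727e-03, -5.97756600e+01,  1.61387008e+00, -2.81957030e+01,
        1.28680863e-02,  4.95324988e-03, -5.20682829e-05]), 'tcp_pos': array([ 0.17779678, -0.65064283,  0.24441598]), 'orientation': array([-3.11204773e+00, -4.17669099e-01,  5.62000433e-04]), 'contact_force': array([1.12270063, 0.30142361, 0.46371374]), 'moment': array([ 0.00605052, -0.01000548, -0.0311494 ]), 'gripper_force': 0.0, 'grip_width': 0.08563298839271874}
```

View both.

View pics/top0.png

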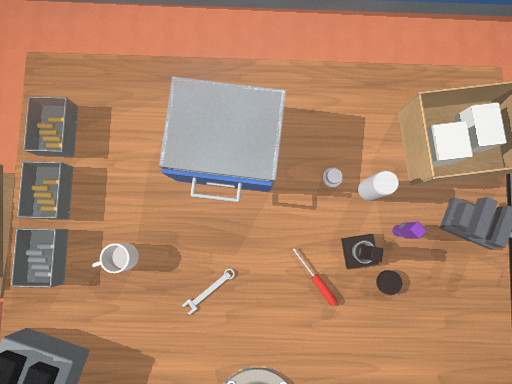

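View pics/scene0.png

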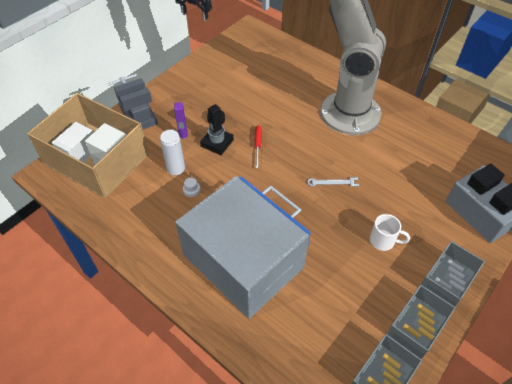

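```bash
python3 - <<'E'
from h import *
s=load("top0"); C=cloud(s); p=s["p"]
m=(abs(C[...,2]-.19)<.008); m[:,:150]=0; m[:,300:]=0; m[210:]=0
P=C[m]; rect=cv2.minAreaRect((P[:,:2]*1000).astype(np.float32)); print("cab top",rect,P[:,2].mean())
print(cv2.boxPoints(rect))
print("corners px",[pts(s,*c).round(4) for c in((175,80),(283,92),(163,166),(271,179))])
b=C[185:205,185:245].reshape(-1,3); b=b[(b[:,2]>.15)&(b[:,2]<.18)]; 
rr=cv2.minAreaRect((b[:,:2]*1000).astype(np.float32)); print("handle",rr,b[:,2].max(),len(b))
for nm,(u0,u1,v0,v1,z0,z1) in dict(stand=(335,388,225,275,.022,.036),wandtop=(340,395,225,280,.14,.25),rim=(340,395,225,280,.066,.08),can=(350,405,165,205,.16,.18),red=(320,346,165,190,.038,.055),mug=(90,140,238,280,.08,.1),puck=(370,405,268,298,.01,.3),purple=(388,430,215,245,.03,.3)).items():
    b=C[v0:v1,u0:u1].reshape(-1,3); b=b[(b[:,2]>z0)&(b[:,2]<z1)]
    if len(b)<4: print(nm,len(b));continue
    print(nm,len(b),b.min(0).round(3),b.max(0).round(3),cv2.minAreaRect((b[:,:2]*1000).astype(np.float32)))
c=cv2.resize(p[205:305,320:440],None,fx=5,fy=5,interpolation=cv2.INTER_CUBIC)
q=load("scene0")["p"]; c2=cv2.resize(q[90:190,160:200+50],None,fx=5,fy=5,interpolation=cv2.INTER_CUBIC)
cv2.imwrite("pics/crop0.png",cv2.resize(np.hstack([c,c2])[:,:,::-1],(800,470)))
E
```

```text
cab top ((765.8141479492188, 111.45774841308594), (301.3048095703125, 256.3421630859375), 84.82890319824219) 0.19050784885354513
[[624.5864   -27.029411]
 [879.88525  -50.133583]
 [907.0419   249.94492 ]
 [651.74304  273.04907 ]]
corners px [array([0.8956, 0.2389, 0.1908]), array([ 0.8728, -0.0443,  0.19  ]), array([0.667 , 0.2577, 0.1918]), array([0.5001, 0.0153, 1.1826])]
handle ((604.4931640625, 124.40895080566406), (42.68299102783203, 133.11480712890625), 1.8216729164123535) 0.17025466882817097 272
stand 569 [ 0.395 -0.371  0.022] [ 0.511 -0.239  0.036] ((446.3423156738281, -304.95843505859375), (122.23500061035156, 114.23416900634766), 10.461194038391113)
wandtop 219 [ 0.441 -0.306  0.141] [ 0.478 -0.274  0.185] ((459.0762634277344, -290.8817138671875), (30.044979095458984, 35.86634063720703), 82.40372467041016)
rim 101 [ 0.431 -0.315  0.066] [ 0.49  -0.261  0.078] ((460.8509216308594, -285.7987365722656), (51.87718963623047, 61.10428237915039), 79.15787506103516)
can 451 [ 0.615 -0.35   0.16 ] [ 0.676 -0.289  0.175] ((644.7218017578125, -319.7364807128906), (61.12664794921875, 59.473907470703125), 65.35509490966797)
red 174 [ 0.657 -0.229  0.039] [ 0.698 -0.188  0.051] ((677.6624755859375, -208.65118408203125), (41.6235237121582, 41.23958206176758), 89.69673156738281)
mug 197 [0.387 0.363 0.08 ] [0.463 0.455 0.095] ((424.6845703125, 402.1683349609375), (79.43759155273438, 80.06094360351562), 63.00603485107422)
puck 491 [ 0.338 -0.412  0.01 ] [ 0.406 -0.342  0.032] ((371.2339782714844, -377.4996337890625), (69.48341369628906, 67.83258819580078), 47.23784255981445)
purple 430 [ 0.502 -0.422  0.03 ] [ 0.545 -0.38   0.174] ((522.8151245117188, -401.5110168457031), (37.15275955200195, 30.14390754699707), 47.33902359008789)
```

View pics/crop0.png

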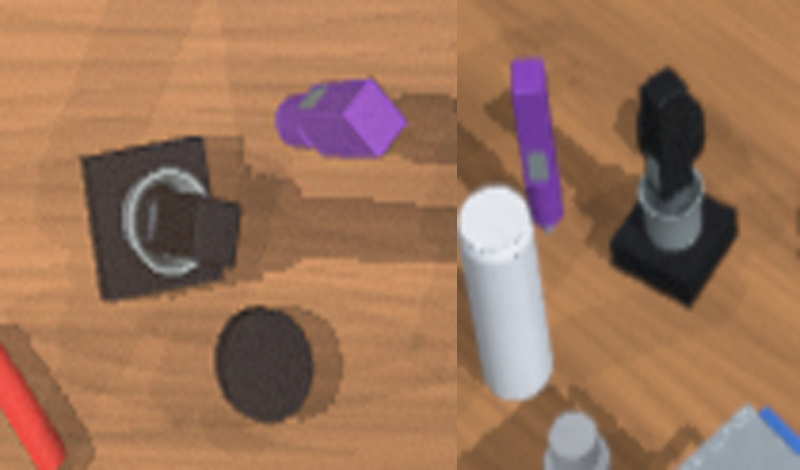

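```bash
cat >> h.py <<'E'
YAW=np.radians(-5.17); CAB=np.array([.772,.111,0]); RC=R.from_euler('z',YAW).as_matrix()
def yawy(M): return np.degrees(np.arctan2(M[1,1],M[0,1]))
def plan(tgt,yy=None,n=10):
    "rows to TCP target tgt with tool-y heading yy (deg)"
    o=r.get_obs(); M=R.from_rotvec(o["orientation"]).as_matrix(); d=(np.array(tgt)-o["tcp_pos"])/n
    t=0 if yy is None else -((yy-yawy(M)+180)%360-180)/n
    rows=[]
    for i in range(n):
        v=(M@R.from_euler('z',t*i,degrees=True).as_matrix()).T@d
        rows.append(" ".join(f"{x:.4f}".rstrip('0').rstrip('.') for x in v)+f" {t:.2f}")
    print("; ".join(rows))
def st():
    o=r.get_obs(); M=R.from_rotvec(o["orientation"]).as_matrix()
    print("t",round(o["clock"],2),"tcp",o["tcp_pos"].round(4),"yy",yawy(M).round(2),"z",M[:,2].round(3),"F",o["contact_force"].round(2),"w",round(o["grip_width"],4),"gf",round(o["gripper_force"],1),"j",o["joints"].round(2))
E
python3 - <<'E'
from h import *
s=load("top0"); C=cloud(s)
b=C[180:207,180:250].reshape(-1,3); b=b[(b[:,2]>.14)&(b[:,2]<.175)]
l=(b-CAB)@RC; l=l[l[:,0]<-.16]; print(len(l),np.median(l,0),l.min(0),l.max(0)); 
k=l[abs(l[:,1])<.05]; print(np.polyfit(k[:,1],k[:,0],1),k[:,2].mean())
w=C[225:280,340:395].reshape(-1,3); w=w[w[:,2]>.172]; print(len(w),w.mean(0),cv2.minAreaRect((w[:,:2]*1000).astype(np.float32)))
H=CAB+RC@[-.177,0,.16];print(H)
plan([.5957,.127,.27],-5.17,16)
E
```

```text
228 [-0.17832169 -0.00097414  0.1644733 ] [-0.18415301 -0.06552046  0.15863591] [-0.16088116  0.06405856  0.17025467]
[ 0.00083317 -0.17943706] 0.1643021514058941
184 [ 0.46197655 -0.2672454   0.25616764] ((470.091796875, -144.51638793945312), (323.3547668457031, 35.42548751831055), 85.62118530273438)
[0.59572009 0.12694967 0.16      ]
0.038 -0.04 -0.0015 -4.35; 0.0409 -0.037 -0.0015 -4.35; 0.0436 -0.0338 -0.0015 -4.35; 0.0461 -0.0304 -0.0015 -4.35; 0.0482 -0.0268 -0.0015 -4.35; 0.0501 -0.0231 -0.0015 -4.35; 0.0517 -0.0192 -0.0015 -4.35; 0.053 -0.0152 -0.0015 -4.35; 0.054 -0.0112 -0.0015 -4.35; 0.0547 -0.0071 -0.0015 -4.35; 0.0551 -0.0029 -0.0015 -4.35; 0.0552 0.0013 -0.0015 -4.35; 0.0549 0.0055 -0.0015 -4.35; 0.0543 0.0096 -0.0015 -4.35; 0.0534 0.0137 -0.0015 -4.35; 0.0523 0.0177 -0.0015 -4.35
```

Request:
{"name": "arm_command", "arguments": {
  "plan": "0.038 -0.04 -0.0015 -4.35; 0.0409 -0.037 -0.0015 -4.35; 0.0436 -0.0338 -0.0015 -4.35; 0.0461 -0.0304 -0.0015 -4.35; 0.0482 -0.0268 -0.0015 -4.35; 0.0501 -0.0231 -0.0015 -4.35; 0.0517 -0.0192 -0.0015 -4.35; 0.053 -0.0152 -0.0015 -4.35; 0.054 -0.0112 -0.0015 -4.35; 0.0547 -0.0071 -0.0015 -4.35; 0.0551 -0.0029 -0.0015 -4.35; 0.0552 0.0013 -0.0015 -4.35; 0.0549 0.0055 -0.0015 -4.35; 0.0543 0.0096 -0.0015 -4.35; 0.0534 0.0137 -0.0015 -4.35; 0.0523 0.0177 -0.0015 -4.35; 0 0 0 0; 0 0 0 0",
  "hand": 0
}}

```text
clock: 2.35
tcp_pos: [0.5949, 0.1259, 0.2686]
orientation: [-2.319, -2.119, 0.003]
contact_force: [-0.0, 0.0, -0.4]
grip_width: 0.0424
gripper_force: 0.0
```

```bash
python3 - <<'E'
from h import *
st(); shot("wrist","w1"); s=load("w1"); C=cloud(s); l=(C-CAB)@RC
m=(l[...,2]>.15)&(l[...,2]<.175)&(l[...,0]<-.16)&(abs(l[...,1])<.045); k=l[m]; print(m.sum(),k.mean(0) if len(k) else 0, np.percentile(k[:,0],[2,50,98]))
plan([.5935,.127,.155],-5.17,6)
E
```

```text
t 2.35 tcp [0.5949 0.1259 0.2686] yy -5.14 z [-0.001 -0.001 -1.   ] F [-0.02  0.03 -0.42] w 0.0424 gf 0.0 j [ 0.15  0.41 -0.62  1.66  0.26  1.15 -0.62]
1080 [-0.17957631  0.00250434  0.16431841] [-0.18417206 -0.17946261 -0.17494095]
0.0003 -0.0003 0.019 -0.01; 0.0003 -0.0003 0.019 -0.01; 0.0003 -0.0003 0.019 -0.01; 0.0003 -0.0003 0.019 -0.01; 0.0003 -0.0003 0.019 -0.01; 0.0003 -0.0003 0.019 -0.01
```

Request:
{"name": "arm_command", "arguments": {
  "plan": "0.0003 -0.0003 0.019 0; 0.0003 -0.0003 0.019 0; 0.0003 -0.0003 0.019 0; 0.0003 -0.0003 0.019 0; 0.0003 -0.0003 0.019 0; 0.0003 -0.0003 0.019 0; 0 0 0 0"
}}

```text
clock: 3.28
tcp_pos: [0.5926, 0.1283, 0.1533]
orientation: [-2.317, -2.119, 0.004]
contact_force: [-0.1, -1.0, -0.8]
grip_width: 0.0427
gripper_force: 0.0
```

Request:
{"name": "arm_command", "arguments": {
  "plan": "0 0 0 0; 0 0 0 0; 0 0 0 0; 0 0 0 0; 0 0 0 0; 0 0 0 0",
  "hand": 1,
  "grip_force": 40
}}

```text
clock: 4.03
tcp_pos: [0.594, 0.1289, 0.1562]
orientation: [2.318, 2.12, 0.002]
contact_force: [-1.9, -0.6, 6.5]
grip_width: 0.0082
gripper_force: 39.3
```

Request:
{"name": "arm_command", "arguments": {
  "plan": "0 -0.005 0 0; 0 -0.01 0 0; 0 -0.01 0 0; 0 -0.01 0 0; 0 -0.01 0 0; 0 -0.01 0 0; 0 -0.01 0 0; 0 -0.01 0 0; 0 -0.01 0 0; 0 -0.01 0 0; 0 -0.01 0 0; 0 -0.01 0 0; 0 -0.01 0 0; 0 -0.004 0 0; 0 -0.002 0 0; 0 -0.001 0 0; 0 0 0 0; 0 0 0 0; 0 0 0 0"
}}

```text
clock: 6.4
tcp_pos: [0.4668, 0.1407, 0.1563]
orientation: [2.317, 2.116, 0.013]
contact_force: [14.9, 0.8, -6.8]
grip_width: 0.0082
gripper_force: 39.0
```

Request:
{"name": "arm_command", "arguments": {
  "plan": "0 -0.002 0 0; 0 -0.002 0 0; 0 0 0 0; 0 0 0 0"
}}

```text
clock: 6.9
tcp_pos: [0.4666, 0.1407, 0.1564]
orientation: [2.316, 2.113, 0.023]
contact_force: [29.5, 1.4, -21.7]
grip_width: 0.008
gripper_force: 38.8
```

Request:
{"name": "arm_command", "arguments": {
  "plan": "0 0.002 0 0; 0 0.001 0 0; 0 0 0 0"
}}

```text
clock: 7.28
tcp_pos: [0.4667, 0.1407, 0.1563]
orientation: [2.317, 2.115, 0.015]
contact_force: [17.4, 1.0, -11.1]
grip_width: 0.0083
gripper_force: 39.8
```

Request:
{"name": "arm_command", "arguments": {
  "plan": "0 0 0 0; 0 0 0 0; 0 0 0 0; 0 0 -0.02 0; 0 0 -0.04 0; 0 0 -0.05 0; 0 0 -0.05 0; 0 0 -0.05 0; 0 0 0 0; 0 0 0 0",
  "hand": 0
}}

```text
clock: 8.52
tcp_pos: [0.4606, 0.1402, 0.3646]
orientation: [-2.318, -2.12, 0.002]
contact_force: [0.4, -0.6, -1.0]
grip_width: 0.0428
gripper_force: 0.0
```

```bash
python3 - <<'E'
from h import *
st(); shot("wrist","w2"); shot("top","top2")
E
```

```text
t 8.53 tcp [0.4606 0.1402 0.3646] yy -5.11 z [-0.001 -0.001 -1.   ] F [ 0.44 -0.63 -1.03] w 0.0428 gf 0.0 j [ 0.23  0.11 -0.7   1.8   0.07  1.26 -0.58]
```

View pics/w2.png

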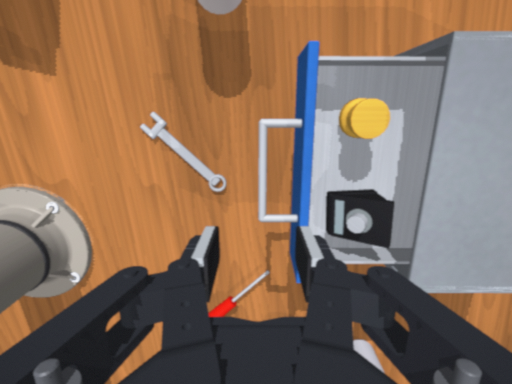

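```bash
python3 - <<'E'
from h import *
for t,(u0,u1,v0,v1) in (("w2",(318,405,180,258)),("top2",None) if 0 else ("w2",(318,405,180,258)),):
    s=load(t); C=cloud(s)[v0:v1,u0:u1]; p=s["p"][v0:v1,u0:u1].astype(int); g=p.sum(2)
    m=(g<150)&(C[...,2]>.112)&(C[...,2]<.18); P=C[m]
    # ransac plane, normal 35 deg off vertical
    rng=np.random.default_rng(0); best=None
    for _ in range(2000):
        a,b,c=P[rng.choice(len(P),3,False)]; n=np.cross(b-a,c-a); L=np.linalg.norm(n)
        if L<1e-5: continue
        n/=L; n*=np.sign(n[2]); 
        if not .75<n[2]<.88: continue
        k=abs((P-a)@n)<.0025
        if best is None or k.sum()>best.sum(): best=k
    Q=P[best]; c=Q.mean(0); n=np.linalg.svd(Q-c)[2][2]; n*=np.sign(n[2])
    print(t,len(P),len(Q),"n",n,"tilt",np.degrees(np.arccos(n[2])),"head",np.degrees(np.arctan2(n[1],n[0])),"c",c)
    e=np.array([n[0],n[1],0]);e/=np.linalg.norm(e); ey=np.cross(n,-e) ; ey/=np.linalg.norm(ey); ex=np.cross(ey,n)
    A=np.stack([ex,ey,n],1); q=(Q-c)@A; print("ext",np.percentile(q,[1,99],0))
    hh=(C-c)@n; k=(hh>.0)&(hh<.03)&(g>300); v,u=np.nonzero(k); print("bright",k.sum())
    T=C[k]; tl=(T-c)@A; np.set_printoptions(precision=4,suppress=True); print(np.c_[u+u0,v+v0,tl*1000][::12].round(0)[:40])
    np.savez("slope.npz",A=A,c=c)
s=load("top2");C=cloud(s);l=(C-CAB)@RC; m=(abs(l[...,2]-.182)<.005)&(l[...,0]<-.2)&(abs(l[...,1])<.14); print("front",np.percentile(l[m][:,0],[2,98]),m.sum())
E
```

```text
w2 2007 1681 n [-0.58249596  0.02569215  0.81242746] tilt 35.66621697981361 head 177.47449139543684 c [0.59664996 0.0589287  0.15188052]
ext [[-0.05135942 -0.03318999 -0.00216561]
 [ 0.03117878  0.02778681  0.00192924]]
bright 811
[[335. 200. -41.  20.   1.]
 [340. 201. -34.  20.   2.]
 [343. 202. -29.  19.   2.]
 [339. 204. -35.  15.   2.]
 [343. 205. -29.  15.   2.]
 [337. 207. -38.  10.   1.]
 [340. 208. -34.   9.   1.]
 [343. 209. -30.   8.   0.]
 [339. 210. -35.   6.   2.]
 [359. 210.  -8.  11.   1.]
 [342. 211. -30.   6.   2.]
 [364. 211.  -1.  11.   1.]
 [350. 212. -19.   6.   2.]
 [364. 212.  -1.   9.   0.]
 [348. 213. -22.   4.   0.]
 [360. 213.  -6.   8.   3.]
 [339. 214. -34.   0.   2.]
 [355. 214. -11.   7.   8.]
 [335. 215. -40.  -2.   3.]
 [350. 215. -20.   1.   0.]
 [362. 215.  -2.   6.   6.]
 [339. 216. -34.  -2.   2.]
 [354. 216. -10.   7.  15.]
 [366. 216.   2.   5.   3.]
 [341. 217. -31.  -3.   2.]
 [355. 217.  -8.   6.  16.]
 [367. 217.   3.   3.   0.]
 [346. 218. -25.  -4.   0.]
 [358. 218.  -4.   5.  16.]
 [371. 218.   8.   3.   2.]
 [348. 219. -17.   2.  17.]
 
[... 883 characters left out ...]
 [339. 214. -34.   0.   2.]
 [355. 214. -11.   7.   8.]
 [335. 215. -40.  -2.   3.]
 [350. 215. -20.   1.   0.]
 [362. 215.  -2.   6.   6.]
 [339. 216. -34.  -2.   2.]
 [354. 216. -10.   7.  15.]
 [366. 216.   2.   5.   3.]
 [341. 217. -31.  -3.   2.]
 [355. 217.  -8.   6.  16.]
 [367. 217.   3.   3.   0.]
 [346. 218. -25.  -4.   0.]
 [358. 218.  -4.   5.  16.]
 [371. 218.   8.   3.   2.]
 [348. 219. -17.   2.  17.]
 [360. 219.  -2.   5.  17.]
 [334. 220. -42. -10.   1.]
 [349. 220. -16.   0.  16.]
 [361. 220.  -1.   3.  15.]
 [336. 221. -38. -11.   2.]
 [351. 221. -13.  -0.  16.]
 [363. 221.   2.   2.  15.]
 [337. 222. -37. -12.   2.]
 [352. 222. -12.  -2.  15.]]
front [-0.2609 -0.2494] 346
```

```bash
python3 - <<'E'
from h import *
np.set_printoptions(precision=4,suppress=True)
S=np.load("slope.npz");A,c=S["A"],S["c"]
s=load("w2");C=cloud(s)[185:250,325:400];g=s["p"][185:250,325:400].astype(int).sum(2)
l=(C-c)@A; k=(l[...,2]>.011)&(l[...,2]<.022)&(g>250); q=l[k]; (x,y),rad=cv2.minEnclosingCircle((q[:,:2]*1000).astype(np.float32)); print(k.sum(),x,y,rad,q.mean(0),np.percentile(q[:,2],[10,50,90]))
tag=c+A@np.array([np.median(q[:,0]),np.median(q[:,1]),np.median(q[:,2])]); print("tag",tag, "circ",c+A@np.array([x/1e3,y/1e3,np.median(q[:,2])]))
print("face mid from ext", c+A@np.array([-.010,-.0027,0]))
s=load("top0");C=cloud(s)[225:280,340:395].reshape(-1,3);C=C[(C[:,0]<.52)&(C[:,0]>.42)&(C[:,1]<-.26)]
for a,b in((.172,.19),(.06,.08),(.024,.035)):
    w=C[(C[:,2]>a)&(C[:,2]<b)]; print(len(w),w.mean(0),cv2.minAreaRect((w[:,:2]*1000).astype(np.float32)))
plan([.46,-.29,.33],-98,16)
E
```

```text
263 -7.1134538650512695 -3.649667501449585 11.926968574523926 [-0.0063 -0.0031  0.0156] [0.0145 0.0158 0.0168]
tag [0.5822 0.0566 0.161 ] circ [0.5815 0.0559 0.1606]
face mid from ext [0.5884 0.0566 0.146 ]
170 [ 0.4588 -0.2905  0.1799] ((458.8943786621094, -290.6742858886719), (29.662391662597656, 35.44630432128906), 84.04280853271484)
134 [ 0.4618 -0.2837  0.0694] ((460.8509216308594, -285.7987365722656), (51.87718963623047, 61.10428237915039), 79.15787506103516)
351 [ 0.4678 -0.2936  0.0304] ((466.23431396484375, -326.05206298828125), (90.10224914550781, 139.50181579589844), 6.22245454788208)
-0.0268 0.0024 0.0021 5.81; -0.0264 0.0051 0.0021 5.81; -0.0257 0.0077 0.0021 5.81; -0.0248 0.0103 0.0021 5.81; -0.0237 0.0127 0.0021 5.81; -0.0223 0.0151 0.0021 5.81; -0.0206 0.0172 0.0021 5.81; -0.0188 0.0192 0.0021 5.81; -0.0167 0.021 0.0021 5.81; -0.0145 0.0226 0.0021 5.81; -0.0121 0.024 0.0021 5.81; -0.0097 0.0251 0.0021 5.81; -0.0071 0.0259 0.0021 5.81; -0.0044 0.0265 0.0021 5.81; -0.0017 0.0268 0.0021 5.81; 0.001 0.0269 0.0021 5.81
```

Request:
{"name": "arm_command", "arguments": {
  "plan": "-0.0268 0.0024 0.0021 5.8; -0.0264 0.0051 0.0021 5.8; -0.0257 0.0077 0.0021 5.8; -0.0248 0.0103 0.0021 5.8; -0.0237 0.0127 0.0021 5.8; -0.0223 0.0151 0.0021 5.8; -0.0206 0.0172 0.0021 5.8; -0.0188 0.0192 0.0021 5.8; -0.0167 0.021 0.0021 5.8; -0.0145 0.0226 0.0021 5.8; -0.0121 0.024 0.0021 5.8; -0.0097 0.0251 0.0021 5.8; -0.0071 0.0259 0.0021 5.8; -0.0044 0.0265 0.0021 5.8; -0.0017 0.0268 0.0021 5.8; 0.001 0.0269 0.0021 5.8; 0 0 0 0; 0 0 0 0",
  "hand": -0.5
}}

```text
clock: 10.88
tcp_pos: [0.4604, -0.2896, 0.3313]
orientation: [-3.133, 0.218, 0.001]
contact_force: [0.8, 0.7, 0.6]
grip_width: 0.064
gripper_force: 0.0
```

```bash
python3 - <<'E'
from h import *
np.set_printoptions(precision=4,suppress=True)
st(); shot("wrist","w3"); s=load("w3"); C=cloud(s).reshape(-1,3)
C=C[(abs(C[:,0]-.46)<.08)&(abs(C[:,1]+.29)<.08)]
w=C[(C[:,2]>.174)&(C[:,2]<.188)]; print(len(w),w.mean(0),cv2.minAreaRect((w[:,:2]*1000).astype(np.float32)))
w=C[(C[:,2]>.066)&(C[:,2]<.076)]; print(len(w),w.mean(0),cv2.minAreaRect((w[:,:2]*1000).astype(np.float32)))
w=C[(C[:,2]>.025)&(C[:,2]<.034)]; print(len(w),w.mean(0),cv2.minAreaRect((w[:,:2]*1000).astype(np.float32)))
E
```

```text
t 10.88 tcp [ 0.4604 -0.2896  0.3313] yy -97.98 z [-0.001  0.001 -1.   ] F [0.79 0.71 0.57] w 0.064 gf 0.0 j [ 0.64  0.2  -0.23  1.75  0.05  1.2  -1.31]
930 [ 0.4579 -0.2955  0.18  ] ((457.17364501953125, -295.5570068359375), (29.0911808013916, 35.512020111083984), 81.99327087402344)
378 [ 0.4664 -0.2939  0.0711] ((462.6313171386719, -294.24310302734375), (53.01618194580078, 62.1308479309082), 0.18356697261333466)
1841 [ 0.4663 -0.2982  0.0302] ((437.6087341308594, -307.0843505859375), (134.63119506835938, 107.36559295654297), 10.616741180419922)
```

View pics/w3.png

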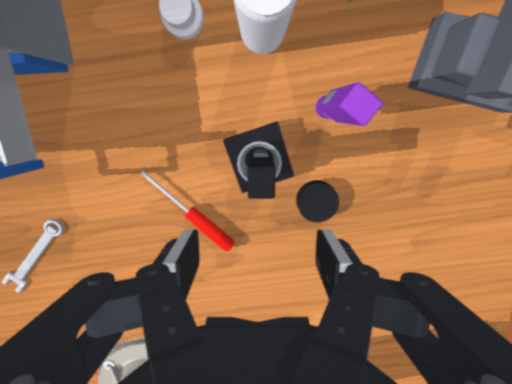

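```bash
python3 - <<'E'
from h import *
plan([.458,-.2945,.137],-98,6)
E
```

```text
-0.0003 0.001 0.0324 0.02; -0.0003 0.001 0.0324 0.02; -0.0003 0.001 0.0324 0.02; -0.0003 0.001 0.0324 0.02; -0.0003 0.001 0.0324 0.02; -0.0003 0.001 0.0324 0.02
```

Request:
{"name": "arm_command", "arguments": {
  "plan": "-0.0003 0.001 0.0324 0; -0.0003 0.001 0.0324 0; -0.0003 0.001 0.0324 0; -0.0003 0.001 0.0324 0; -0.0003 0.001 0.0324 0; -0.0003 0.001 0.0324 0; 0 0 0 0"
}}

```text
clock: 11.8
tcp_pos: [0.4571, -0.2937, 0.1355]
orientation: [-3.132, 0.215, 0.007]
contact_force: [0.4, 0.7, 1.0]
grip_width: 0.0641
gripper_force: 0.0
```

Request:
{"name": "arm_command", "arguments": {
  "plan": "0 0 0 0; 0 0 0 0; 0 0 0 0; 0 0 0 0; 0 0 0 0; 0 0 0 0; 0 0 0 0",
  "hand": 1,
  "grip_force": 20
}}

```text
clock: 12.68
tcp_pos: [0.4597, -0.2956, 0.139]
orientation: [3.133, -0.217, 0.004]
contact_force: [-0.2, 0.5, 7.9]
grip_width: 0.0298
gripper_force: 26.2
```

Request:
{"name": "arm_command", "arguments": {
  "plan": "0 0 -0.005 0; 0 0 -0.005 0; 0 0 -0.005 0; 0 0 -0.005 0; 0 0 0 0; 0 0 0 0"
}}

```text
clock: 13.42
tcp_pos: [0.4585, -0.2952, 0.1572]
orientation: [-3.134, 0.217, 0.0]
contact_force: [0.0, 0.3, -2.7]
grip_width: 0.03
gripper_force: 25.1
```

Request:
{"name": "arm_command", "arguments": {
  "plan": "-0.005 0 0 0; -0.005 0 0 0; -0.005 0 0 0; -0.005 0 0 0; -0.005 0 0 0; -0.005 0 0 0; 0 0 0 0; 0 0 0 0"
}}

```text
clock: 14.42
tcp_pos: [0.4281, -0.2912, 0.157]
orientation: [-3.134, 0.217, 0.002]
contact_force: [2.2, 1.3, -1.0]
grip_width: 0.0297
gripper_force: 24.5
```

Request:
{"name": "arm_command", "arguments": {
  "plan": "-0.005 0 0 0; -0.005 0 0 0; -0.005 0 0 0; -0.005 0 0 0; -0.005 0 0 0; -0.005 0 0 0; -0.005 0 0 0; -0.005 0 0 0; 0 0 0 0; 0 0 0 0"
}}

```text
clock: 15.68
tcp_pos: [0.3886, -0.2856, 0.1572]
orientation: [-3.134, 0.217, 0.002]
contact_force: [0.4, 0.1, -0.2]
grip_width: 0.0297
gripper_force: 25.5
```

```bash
python3 - <<'E'
from h import *
st(); shot("wrist","w4"); shot("scene","s4"); shot("top","t4")
a=load("w4")["p"]; b=cv2.resize(load("s4")["p"][60:200,130:300],None,fx=2.2,fy=2.2)
c=np.zeros((384,512+b.shape[1],3),np.uint8);c[:,:512]=a;c[:b.shape[0],512:]=b
cv2.imwrite("pics/c4.png",cv2.resize(c,(800,int(384*800/c.shape[1])))[:,:,::-1])
E
```

```text
t 15.68 tcp [ 0.3886 -0.2856  0.1572] yy -97.93 z [-0.001  0.    -1.   ] F [ 0.41  0.07 -0.17] w 0.0297 gf 25.5 j [ 0.69  0.29 -0.22  2.08  0.09  0.79 -1.29]
```

View pics/c4.png

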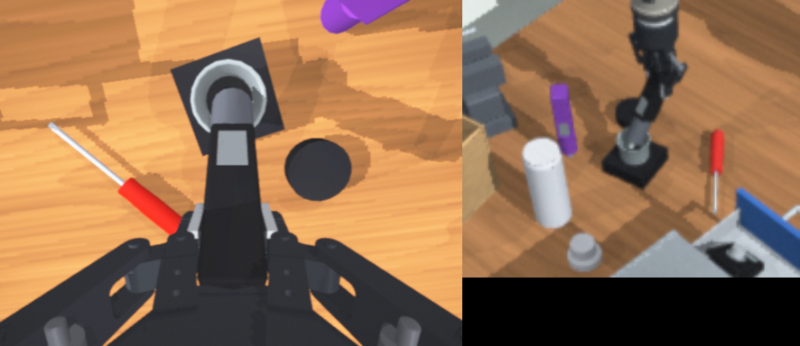

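```bash
cat >> h.py <<'E'
def wandfit(tag):
    "wand pose in tool frame from the wrist depth picture: tilt about tool y (deg), axis point"
    s=load(tag); c=np.array(eyes.calibration("wrist")["tool_from_camera"]); s=dict(s); s["T"]=c; C=cloud(s)
    m=(abs(C[...,1])<.012)&(C[...,2]>-.03)&(C[...,2]<.075)&(C[...,0]>-.02)&(C[...,0]<.11)
    P=C[m]; rng=np.random.default_rng(0); best=None
    for _ in range(1000):
        a,b,d=P[rng.choice(len(P),3,False)]; n=np.cross(b-a,d-a); L=np.linalg.norm(n)
        if L<1e-5: continue
        n/=L; n*=np.sign(n[0])
        if abs(n[1])>.1 or n[0]<.6: continue
        k=abs((P-a)@n)<.002
        if best is None or k.sum()>best.sum(): best=k
    Q=P[best]; q=Q.mean(0); n=np.linalg.svd(Q-q)[2][2]; n*=np.sign(n[0])
    t=np.degrees(np.arctan2(-n[2],n[0])); ax=np.array([n[2],0,-n[0]]) # z of wand, up
    ctr=q-n*.018  # a point on axis
    g=np.array([0,0,-.005]); off=(g-ctr)@n
    print("pts",len(P),len(Q),"n",n.round(3),"tilt",t.round(1),"face centre",q.round(4),"axis offset of grasp pt",off.round(4))
    return n,q
E
python3 - <<'E'
from h import *
n,q=wandfit("w4")
E
```

```text
pts 7460 7188 n [ 0.844 -0.004 -0.536] tilt 32.4 face centre [0.0311 0.0002 0.0055] axis offset of grasp pt -0.0026
```

Request:
{"name": "arm_command", "arguments": {
  "plan": "-0.003 0 0 0; -0.003 0 0 0; 0 0 0 0; 0 0 0 0"
}}

```text
clock: 16.32
tcp_pos: [0.3833, -0.2847, 0.1574]
orientation: [-3.134, 0.217, 0.0]
contact_force: [1.3, 0.8, 0.5]
grip_width: 0.0294
gripper_force: 25.6
```

```bash
python3 - <<'E'
from h import *
st(); shot("wrist","w5"); wandfit("w5")
E
```

```text
t 16.32 tcp [ 0.3833 -0.2847  0.1574] yy -97.91 z [-0.  0. -1.] F [1.34 0.77 0.49] w 0.0294 gf 25.6 j [ 0.7   0.28 -0.22  2.09  0.09  0.78 -1.28]
pts 7874 7540 n [ 0.823 -0.005 -0.567] tilt 34.6 face centre [0.0327 0.0002 0.0056] axis offset of grasp pt -0.0029
```

Request:
{"name": "arm_command", "arguments": {
  "plan": "0 0 0 0; 0 0 0 0; 0 0 -0.01 0; 0 0 -0.02 0; 0 0 -0.04 0; 0 0 -0.05 0; 0 0 -0.05 0; 0 0 0 0; 0 0 0 0",
  "grip_force": 70
}}

```text
clock: 17.5
tcp_pos: [0.382, -0.2845, 0.3264]
orientation: [-3.133, 0.218, 0.004]
contact_force: [-0.3, -0.0, -3.0]
grip_width: 0.0292
gripper_force: 72.3
```

```bash
python3 - <<'E'
from h import *
np.set_printoptions(precision=4,suppress=True)
st(); shot("wrist","w6"); n,q=wandfit("w6")
s=dict(load("w6")); s["T"]=np.array(eyes.calibration("wrist")["tool_from_camera"]); C=cloud(s)
n=np.array([n[0],0,n[2]]);n/=np.linalg.norm(n); a=np.array([n[2],0,-n[0]])
l=(C-q); al=l@a; nn=l@n; k=(abs(nn)<.003)&(abs(C[...,1])<.01); x=al[k]
print("face along",np.percentile(x,[0,.5,1,2,50,98,99,99.5,100]))
h,e=np.histogram(x,np.arange(-.16,.12,.01)); print(np.c_[e[:-1],h])
np.savez("wand.npz",n=n,q=q,a=a)
g=np.array([0,0,-.005]); print("grasp along",(g-q)@a)
m=(abs(C[...,1])<.02)&(C[...,2]>.07)&(C[...,2]<.16)&(C[...,0]>.03)&(C[...,0]<.16)
print("lowest", C[m][:,2].max() if m.any() else 0, m.sum())
E
```

```text
t 17.5 tcp [ 0.382  -0.2845  0.3264] yy -97.95 z [-0.002  0.001 -1.   ] F [-0.3  -0.03 -2.96] w 0.0292 gf 72.3 j [ 0.72  0.09 -0.22  1.89  0.02  1.17 -1.22]
pts 7870 7549 n [ 0.825 -0.003 -0.566] tilt 34.5 face centre [0.0324 0.0003 0.0053] axis offset of grasp pt -0.0028
face along [-0.0893 -0.0865 -0.0844 -0.08    0.0217  0.0599  0.0603  0.0606  0.0612]
[[  -0.16    0.  ]
 [  -0.15    0.  ]
 [  -0.14    0.  ]
 [  -0.13    0.  ]
 [  -0.12    0.  ]
 [  -0.11    0.  ]
 [  -0.1     0.  ]
 [  -0.09  180.  ]
 [  -0.08  219.  ]
 [  -0.07  233.  ]
 [  -0.06  265.  ]
 [  -0.05  229.  ]
 [  -0.04  381.  ]
 [  -0.03  428.  ]
 [  -0.02  498.  ]
 [  -0.01  569.  ]
 [   0.    646.  ]
 [   0.01  748.  ]
 [   0.02  857.  ]
 [   0.03 1018.  ]
 [   0.04 1176.  ]
 [   0.05 1448.  ]
 [   0.06  151.  ]
 [   0.07    0.  ]
 [   0.08    0.  ]
 [   0.09    0.  ]
 [   0.1     0.  ]
 [   0.11    0.  ]]
grasp along 0.026829714157555497
lowest 0.08513053943792234 452
```

View pics/w6.png

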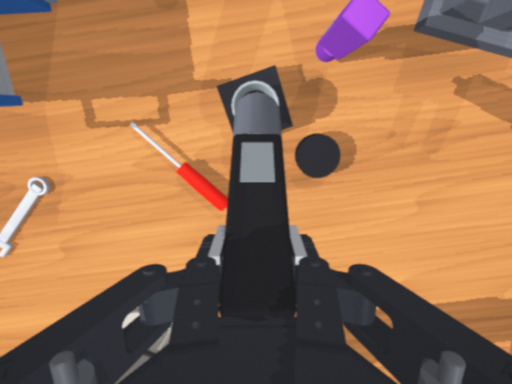

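```bash
cat >> h.py <<'E'
TAG=np.array([.5817,.056,.1607]); NS=np.array([-.5735*np.cos(np.radians(-2.53)),-.5735*np.sin(np.radians(-2.53)),.819])
def tcp_for(tip,tiptool,yy=-92.53):
    ph=np.radians(yy+90); x=np.array([np.cos(ph),np.sin(ph),0]); z=np.array([0,0,-1.]); y=np.cross(z,x)
    return tip-np.stack([x,y,z],1)@tiptool
E
python3 - <<'E'
from h import *
T=np.array([.0794,0,.1058])
h=tcp_for(TAG+NS*.03+[0,0,.06],T); print(h); plan(h,-92.53,12)
print(tcp_for(TAG+NS*.03,T))
E
```

```text
[0.48518917 0.06026438 0.35107   ]
0.0046 -0.0296 -0.0021 -0.45; 0.0048 -0.0296 -0.0021 -0.45; 0.005 -0.0296 -0.0021 -0.45; 0.0053 -0.0295 -0.0021 -0.45; 0.0055 -0.0295 -0.0021 -0.45; 0.0057 -0.0294 -0.0021 -0.45; 0.0059 -0.0294 -0.0021 -0.45; 0.0062 -0.0293 -0.0021 -0.45; 0.0064 -0.0293 -0.0021 -0.45; 0.0066 -0.0292 -0.0021 -0.45; 0.0069 -0.0292 -0.0021 -0.45; 0.0071 -0.0291 -0.0021 -0.45
[0.48518917 0.06026438 0.29107   ]
```

Request:
{"name": "arm_command", "arguments": {
  "plan": "0.0046 -0.0296 -0.0021 -0.45; 0.0048 -0.0296 -0.0021 -0.45; 0.005 -0.0296 -0.0021 -0.45; 0.0053 -0.0295 -0.0021 -0.45; 0.0055 -0.0295 -0.0021 -0.45; 0.0057 -0.0294 -0.0021 -0.45; 0.0059 -0.0294 -0.0021 -0.45; 0.0062 -0.0293 -0.0021 -0.45; 0.0064 -0.0293 -0.0021 -0.45; 0.0066 -0.0292 -0.0021 -0.45; 0.0069 -0.0292 -0.0021 -0.45; 0.0071 -0.0291 -0.0021 -0.45; 0 0 0 0; 0 0 0 0; 0 0 0 0"
}}

```text
clock: 19.42
tcp_pos: [0.486, 0.0586, 0.3518]
orientation: [3.14, -0.072, -0.002]
contact_force: [0.1, -0.6, -3.8]
grip_width: 0.0291
gripper_force: 72.0
```

```bash
python3 - <<'E'
from h import *
T=np.array([.0794,0,.1058])
st(); shot("wrist","w7"); wandfit("w7")
plan(tcp_for(TAG+NS*.025,T),-92.53,5)
s=load("w7"); c=cv2.resize(s["p"][0:240,130:390],(780,720))[:590]; 
# project tag & face point
f=float(s["f"]); 
for P,col in((TAG,(255,0,0)),(TAG+NS*.03,(0,255,0))):
    p=s["T"][:3,:3].T@(P-s["T"][:3,3]); u=s["cx"]+f*p[0]/-p[2]; v=s["cy"]-f*p[1]/-p[2]; print(u,v); cv2.circle(c,(int((u-130)*3),int(v*3)),5,col,1)
cv2.imwrite("pics/c7.png",c[:,:,::-1])
E
```

```text
t 19.43 tcp [0.486  0.0586 0.3518] yy -92.62 z [-0.002 -0.001 -1.   ] F [ 0.14 -0.55 -3.85] w 0.0291 gf 72.0 j [ 0.28  0.12 -0.58  1.81  0.07  1.23 -1.93]
pts 7847 7523 n [ 0.825 -0.005 -0.565] tilt 34.4 face centre [0.0323 0.0002 0.0054] axis offset of grasp pt -0.0027
0.0004 -0.0003 0.013 -0.02; 0.0004 -0.0003 0.013 -0.02; 0.0004 -0.0003 0.013 -0.02; 0.0004 -0.0003 0.013 -0.02; 0.0004 -0.0003 0.013 -0.02
253.8064168226928 86.13162653347852
253.65651238525388 101.95406562589383
```

View pics/c7.png

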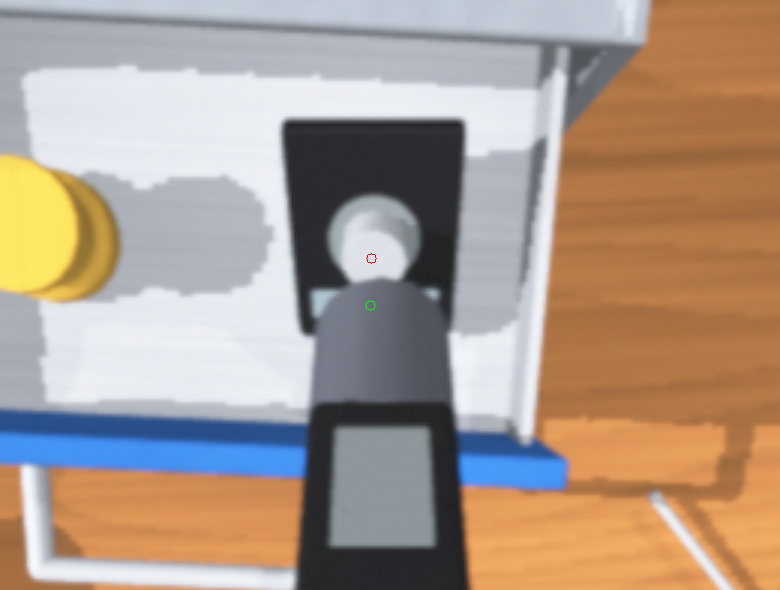

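Request:
{"name": "arm_command", "arguments": {
  "plan": "0.0004 0 0.013 0; 0.0004 0 0.013 0; 0.0004 0 0.013 0; 0.0004 0 0.013 0; 0.0004 0 0.013 0; 0 0 0 0; 0 0 0 0; 0 0 0 0"
}}

```text
clock: 20.48
tcp_pos: [0.4888, 0.0599, 0.2881]
orientation: [-3.141, 0.069, -0.002]
contact_force: [0.8, 0.3, -2.3]
grip_width: 0.0296
gripper_force: 72.0
```

```bash
python3 - <<'E'
from h import *
T=np.array([.0794,0,.1058]); st()
o=r.get_obs(); M=R.from_rotvec(o["orientation"]).as_matrix(); tip=o["tcp_pos"]+M@T; d=tip-TAG; print("tip",tip,"normal dist",d@NS,"ax err",d-NS*(d@NS))
E
```

```text
t 20.48 tcp [0.4888 0.0599 0.2881] yy -92.51 z [ 0.001  0.    -1.   ] F [ 0.85  0.32 -2.33] w 0.0296 gf 72.0 j [ 0.27  0.18 -0.58  1.9   0.11  1.09 -1.97]
tip [0.56828263 0.05641882 0.18237631] normal dist 0.025450867441524087 ax err [ 0.00116447 -0.00022548  0.00083205]
```

Request:
{"name": "arm_command", "arguments": {
  "plan": "0.0029 0 0.0041 0; 0.0029 0 0.0041 0; 0.0029 0 0.0041 0; 0.0029 0 0.0041 0; 0 0 0 0; 0 0 0 0"
}}

```text
clock: 21.22
tcp_pos: [0.5001, 0.0593, 0.2711]
orientation: [-3.141, 0.069, 0.0]
contact_force: [-0.3, 0.6, -3.1]
grip_width: 0.0291
gripper_force: 72.0
```

Request:
{"name": "arm_command", "arguments": {
  "plan": "0.0011 0 0.0016 0; 0 0 0 0; 0.0011 0 0.0016 0; 0 0 0 0; 0 0 0 0"
}}

```text
clock: 21.85
tcp_pos: [0.5022, 0.0591, 0.2679]
orientation: [3.141, -0.069, -0.0]
contact_force: [-0.2, -0.2, -2.5]
grip_width: 0.029
gripper_force: 72.0
```

Request:
{"name": "arm_command", "arguments": {
  "plan": "0.0011 0 0.0016 0; 0 0 0 0; 0.0006 0 0.0008 0; 0 0 0 0; 0 0 0 0"
}}

```text
clock: 22.48
tcp_pos: [0.504, 0.0591, 0.2656]
orientation: [-3.141, 0.069, -0.0]
contact_force: [-1.5, 0.8, 0.3]
grip_width: 0.0293
gripper_force: 72.2
```

Request:
{"name": "arm_command", "arguments": {
  "plan": "0.0011 0 0.0016 0; 0 0 0 0; 0 0 0 0"
}}

```text
clock: 22.85
tcp_pos: [0.505, 0.0591, 0.264]
orientation: [-3.141, 0.069, -0.0]
contact_force: [-1.7, 1.5, 0.4]
grip_width: 0.0295
gripper_force: 72.3
```

Request:
{"name": "arm_command", "arguments": {
  "plan": "0.0011 0 0.0016 0; 0 0 0 0; 0 0 0 0"
}}

```text
clock: 23.22
tcp_pos: [0.5062, 0.059, 0.2624]
orientation: [-3.141, 0.069, -0.0]
contact_force: [-1.5, -0.0, 1.8]
grip_width: 0.0291
gripper_force: 72.4
```

Request:
{"name": "arm_command", "arguments": {
  "plan": "0 0 0 0; 0 0 0 0; 0 0 0 0; 0 0 0 0; 0 0 0 0; 0 0 0 0; 0 0 0 0; 0 0 0 0; 0 0 0 0; 0 0 0 0"
}}

```text
clock: 24.48
tcp_pos: [0.5062, 0.059, 0.2623]
orientation: [-3.141, 0.069, -0.0]
contact_force: [-1.2, 0.3, 2.5]
grip_width: 0.0294
gripper_force: 72.4
```

```bash
python3 - <<'E'
from h import *
st(); shot("wrist","w8"); n,q=wandfit("w8"); st(); shot("top","t8")
T=np.array([.0794,0,.1058])
o=r.get_obs(); M=R.from_rotvec(o["orientation"]).as_matrix(); tip=o["tcp_pos"]+M@T; d=tip-TAG; print("tip(out)",tip,"normal dist",d@NS,"ax err",d-NS*(d@NS))
s=load("t8");C=cloud(s);l=(C-CAB)@RC; m=(abs(l[...,2]-.182)<.005)&(l[...,0]<-.2)&(l[...,1]>0.02)&(l[...,1]<.13); print("front",np.percentile(l[m][:,0],[2,98]),m.sum())
s=load("w8"); C=cloud(s); m=(C[...,2]>.176)&(C[...,2]<.188)&(C[...,1]>.09); l=((C-CAB)@RC)[m]; print("front wrist",np.percentile(l[:,0],[2,98]),m.sum())
cv2.imwrite("pics/c8.png",cv2.resize(s["p"][0:240,130:390],(650,600))[:,:,::-1])
E
```

```text
t 24.48 tcp [0.5062 0.059  0.2623] yy -92.51 z [ 0.  0. -1.] F [-1.22  0.34  2.49] w 0.0294 gf 72.4 j [ 0.25  0.24 -0.57  1.89  0.15  1.05 -1.99]
pts 7887 7562 n [ 0.825 -0.002 -0.565] tilt 34.4 face centre [0.0326 0.0002 0.0058] axis offset of grasp pt -0.0028
t 24.52 tcp [0.5061 0.059  0.2623] yy -92.51 z [ 0.  0. -1.] F [-1.42 -0.04  2.22] w 0.0296 gf 72.4 j [ 0.25  0.24 -0.57  1.89  0.15  1.05 -1.99]
tip(out) [0.58547032 0.05548524 0.15652395] normal dist -0.005593384687409375 ax err [ 0.00056564 -0.00037316  0.00040493]
front [-0.26080599 -0.2492695 ] 145
front wrist [-0.26139955 -0.24999169] 3402
```

View pics/c8.png

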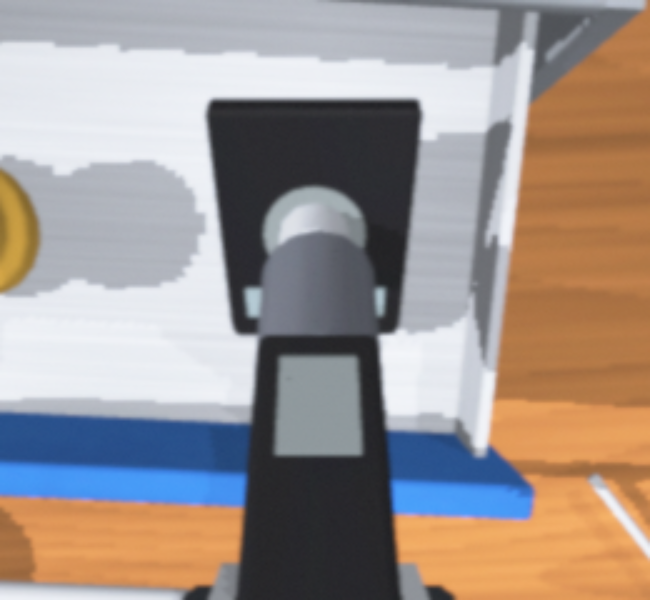

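Request:
{"name": "arm_command", "arguments": {
  "plan": "0 0 0 0; 0 0 0 0; 0 0 0 0; 0 0 0 0; 0 0 0 0; 0 0 0 0; 0 0 0 0; 0 0 0 0; -0.0029 0 -0.0041 0; -0.0057 0 -0.0082 0; -0.0115 0 -0.0164 0; -0.0115 0 -0.0164 0; 0 0 -0.04 0; 0 0 -0.04 0; 0 0 0 0"
}}

```text
clock: 26.45
tcp_pos: [0.4755, 0.0611, 0.3917]
orientation: [-3.14, 0.069, -0.012]
contact_force: [0.6, -0.1, -3.6]
grip_width: 0.0295
gripper_force: 72.3
```

```bash
python3 - <<'E'
from h import *
st()
# stand position from initial wrist view w3 + w6 (empty): rim ring
for t in("w6","w4"):
    s=load(t); C=cloud(s).reshape(-1,3); w=C[(C[:,2]>.067)&(C[:,2]<.077)&(abs(C[:,0]-.46)<.05)&(abs(C[:,1]+.29)<.05)]
    rim=w[w[:,2]>.069]; x=np.linalg.lstsq(np.c_[2*rim[:,:2],np.ones(len(rim))],(rim[:,:2]**2).sum(1),rcond=None)[0]; print(t,len(rim),x[:2],rim.min(0),rim.max(0))
    b=C[(C[:,2]>.026)&(C[:,2]<.034)&(abs(C[:,0]-.46)<.08)&(abs(C[:,1]+.29)<.08)]; print(cv2.minAreaRect((b[:,:2]*1000).astype(np.float32)))
E
```

```text
t 26.45 tcp [0.4755 0.0611 0.3917] yy -92.51 z [ 0.008  0.    -1.   ] F [ 0.62 -0.1  -3.59] w 0.0295 gf 72.3 j [ 0.3   0.07 -0.58  1.77  0.04  1.3  -1.91]
w6 277 [ 0.4576644 -0.2942714] [ 0.44982434 -0.32528956  0.0690458 ] [ 0.48906459 -0.26313524  0.07452642]
((437.8087463378906, -306.79241943359375), (134.1033477783203, 107.00870513916016), 10.523433685302734)
w4 1431 [ 0.45839909 -0.29382236] [ 0.43367855 -0.32502343  0.06900332] [ 0.48901696 -0.26289464  0.07691855]
((437.3869934082031, -307.4482116699219), (135.57379150390625, 109.08281707763672), 10.568068504333496)
```

```bash
python3 - <<'E'
from h import *
plan([.388,-.2853,.325],-98,13)
E
```

```text
-0.0056 0.0269 0.0051 0.42; -0.0054 0.027 0.0051 0.42; -0.0052 0.027 0.0051 0.42; -0.005 0.027 0.0051 0.42; -0.0048 0.0271 0.0051 0.42; -0.0046 0.0271 0.0051 0.42; -0.0044 0.0271 0.0051 0.42; -0.0042 0.0272 0.0051 0.42; -0.004 0.0272 0.0051 0.42; -0.0038 0.0272 0.0051 0.42; -0.0036 0.0273 0.0051 0.42; -0.0034 0.0273 0.0051 0.42; -0.0032 0.0273 0.0051 0.42
```

Request:
{"name": "arm_command", "arguments": {
  "plan": "-0.0056 0.0269 0.0051 0.42; -0.0054 0.027 0.0051 0.42; -0.0052 0.027 0.0051 0.42; -0.005 0.027 0.0051 0.42; -0.0048 0.0271 0.0051 0.42; -0.0046 0.0271 0.0051 0.42; -0.0044 0.0271 0.0051 0.42; -0.0042 0.0272 0.0051 0.42; -0.004 0.0272 0.0051 0.42; -0.0038 0.0272 0.0051 0.42; -0.0036 0.0273 0.0051 0.42; -0.0034 0.0273 0.0051 0.42; -0.0032 0.0273 0.0051 0.42; 0 0 0 0; 0 0 0 0"
}}

```text
clock: 28.32
tcp_pos: [0.3863, -0.2852, 0.3209]
orientation: [-3.133, 0.218, 0.001]
contact_force: [0.7, 0.4, -2.3]
grip_width: 0.029
gripper_force: 72.0
```

```bash
python3 - <<'E'
from h import *
st(); shot("wrist","w9"); wandfit("w9")
T=np.array([.0794,0,.1058]); tgt=tcp_for(np.array([.458,-.294,.072])+RC@[.004,0,-.017],T,-98); print(tgt)
plan(tgt,-98,8)
E
```

```text
t 28.32 tcp [ 0.3863 -0.2852  0.3209] yy -97.95 z [-0.     0.001 -1.   ] F [ 0.72  0.42 -2.25] w 0.029 gf 72.0 j [ 0.71  0.1  -0.22  1.9   0.02  1.15 -1.23]
pts 7851 7515 n [ 0.825 -0.006 -0.565] tilt 34.4 face centre [0.0324 0.0002 0.0055] axis offset of grasp pt -0.0028
[ 0.38335644 -0.2833101   0.1608    ]
-0.0004 -0.0001 0.02 0.01; -0.0004 -0.0001 0.02 0.01; -0.0004 -0.0001 0.02 0.01; -0.0004 -0.0001 0.02 0.01; -0.0004 -0.0001 0.02 0.01; -0.0004 -0.0001 0.02 0.01; -0.0004 -0.0001 0.02 0.01; -0.0004 -0.0001 0.02 0.01
```

Request:
{"name": "arm_command", "arguments": {
  "plan": "-0.0004 0 0.02 0; -0.0004 0 0.02 0; -0.0004 0 0.02 0; -0.0004 0 0.02 0; -0.0004 0 0.02 0; -0.0004 0 0.02 0; -0.0004 0 0.02 0; -0.0004 0 0.02 0; 0.0028 0 0.0041 0; 0.0028 0 0.0041 0; 0.0028 0 0.0041 0; 0 0 0 0; 0 0 0 0"
}}

```text
clock: 30.0
tcp_pos: [0.3918, -0.2869, 0.1491]
orientation: [3.134, -0.219, 0.0]
contact_force: [0.4, -0.2, -0.9]
grip_width: 0.0295
gripper_force: 72.2
```

Request:
{"name": "arm_command", "arguments": {
  "plan": "0 0 0 0; 0 0 0 0; 0.005 0 0 0; 0.005 0 0 0; 0.005 0 0 0; 0.005 0 0 0; 0.005 0 0 0; 0.005 0 0 0; 0 0 0 0",
  "grip_force": 20
}}

```text
clock: 31.12
tcp_pos: [0.4161, -0.2884, 0.1481]
orientation: [-3.13, 0.218, 0.02]
contact_force: [-17.2, 8.0, 16.1]
grip_width: 0.029
gripper_force: 74.2
```

Request:
{"name": "arm_command", "arguments": {
  "plan": "-0.005 0 0 0; -0.005 0 0 0; 0 0 0 0; 0 0 0 0; 0 0 0 0",
  "hand": 1,
  "grip_force": 20
}}

```text
clock: 31.75
tcp_pos: [0.4116, -0.2895, 0.1487]
orientation: [-3.134, 0.218, 0.0]
contact_force: [-1.2, 1.4, -2.2]
grip_width: 0.0295
gripper_force: 71.9
```

```bash
python3 - <<'E'
from h import *
st(); shot("wrist","w10"); wandfit("w10")
E
```

```text
t 31.75 tcp [ 0.4116 -0.2895  0.1487] yy -97.97 z [-0.  0. -1.] F [-1.21  1.42 -2.19] w 0.0295 gf 71.9 j [ 0.67  0.33 -0.21  2.04  0.1   0.78 -1.31]
pts 6516 6334 n [ 0.891 -0.003 -0.453] tilt 27.0 face centre [0.0266 0.0002 0.0051] axis offset of grasp pt -0.0011
```

Request:
{"name": "arm_command", "arguments": {
  "plan": "0 0 0 0; 0 0 0 0; 0 0 0 0",
  "hand": 0.37,
  "grip_force": 20
}}

```text
clock: 32.17
tcp_pos: [0.4115, -0.2895, 0.1488]
orientation: [-3.134, 0.218, 0.0]
contact_force: [-1.9, 1.9, -2.6]
grip_width: 0.0293
gripper_force: 71.9
```

Request:
{"name": "arm_command", "arguments": {
  "plan": "0.004 0 0 0; 0.004 0 0 0; 0.004 0 0 0; 0.004 0 0 0; 0 0 0 0"
}}

```text
clock: 32.8
tcp_pos: [0.4255, -0.2907, 0.148]
orientation: [-3.132, 0.218, 0.008]
contact_force: [-5.7, 4.0, -2.0]
grip_width: 0.0291
gripper_force: 72.0
```

```bash
python3 - <<'E'
from h import *
st(); shot("wrist","w11"); wandfit("w11")
E
```

```text
t 32.8 tcp [ 0.4255 -0.2907  0.148 ] yy -97.96 z [-0.005  0.002 -1.   ] F [-5.7   4.02 -2.01] w 0.0291 gf 72.0 j [ 0.65  0.35 -0.21  2.01  0.1   0.8  -1.33]
pts 5565 5432 n [ 0.937 -0.004 -0.348] tilt 20.4 face centre [0.0228 0.0001 0.0049] axis offset of grasp pt 0.0001
```

Request:
{"name": "arm_command", "arguments": {
  "plan": "0.004 0 0 0; 0.004 0 0 0; 0.004 0 0 0; 0.004 0 0 0; 0.004 0 0 0; 0.004 0 0 0; 0.004 0 0 0; 0.004 0 0 0; 0 0 0 0; 0 0 0 0"
}}

```text
clock: 34.1
tcp_pos: [0.4578, -0.2958, 0.1483]
orientation: [-3.133, 0.219, 0.005]
contact_force: [-4.2, 2.2, -1.4]
grip_width: 0.0296
gripper_force: 69.2
```

```bash
python3 - <<'E'
from h import *
st(); shot("wrist","w12"); wandfit("w12")
E
```

```text
t 34.1 tcp [ 0.4578 -0.2958  0.1483] yy -97.99 z [-0.003  0.001 -1.   ] F [-4.21  2.16 -1.39] w 0.0296 gf 69.2 j [ 0.63  0.39 -0.21  1.94  0.11  0.82 -1.35]
pts 3504 3492 n [ 0.997 -0.004 -0.076] tilt 4.4 face centre [0.0156 0.0001 0.0041] axis offset of grasp pt 0.0032
```

Request:
{"name": "arm_command", "arguments": {
  "plan": "0.004 0 0 0; 0.004 0 0 0; 0 0 0 0; -0.004 0 0 0; -0.004 0 0 0; 0 0 0 0; 0 0 0 0"
}}

```text
clock: 35.02
tcp_pos: [0.4596, -0.2965, 0.1491]
orientation: [3.133, -0.219, 0.002]
contact_force: [-0.4, -0.1, -1.7]
grip_width: 0.0289
gripper_force: 69.7
```

```bash
python3 - <<'E'
from h import *
st(); shot("wrist","w13"); n,q=wandfit("w13")
o=r.get_obs();M=R.from_rotvec(o["orientation"]).as_matrix()
s=dict(load("w13")); C=cloud(s).reshape(-1,3); w=C[(abs(C[:,0]-.45)<.05)&(abs(C[:,1]+.295)<.03)&(C[:,2]>.15)&(C[:,2]<.22)]
print("top",np.percentile(w[:,2],[50,90,95,99]),len(w))
print("axis at face centre",o["tcp_pos"]+M@(q-.018*n))
E
```

```text
t 35.02 tcp [ 0.4596 -0.2965  0.1491] yy -97.98 z [ 0.001 -0.001 -1.   ] F [-0.42 -0.08 -1.73] w 0.0289 gf 69.7 j [ 0.63  0.39 -0.21  1.94  0.11  0.82 -1.35]
pts 3109 3105 n [ 1.    -0.004 -0.017] tilt 1.0 face centre [0.0143 0.0001 0.0039] axis offset of grasp pt 0.0039
top [0.19119003 0.21694625 0.21848898 0.21968752] 15673
axis at face centre [ 0.45581748 -0.29608921  0.14487102]
```

Request:
{"name": "arm_command", "arguments": {
  "plan": "0.001 -0.001 0.003 0; 0.001 -0.001 0.003 0; 0 0 0 0; 0 0 0 0"
}}

```text
clock: 35.58
tcp_pos: [0.4614, -0.2945, 0.1427]
orientation: [-3.134, 0.218, 0.0]
contact_force: [-0.6, 0.6, -3.2]
grip_width: 0.0295
gripper_force: 69.7
```

Request:
{"name": "arm_command", "arguments": {
  "plan": "0 0 0.002 0; 0 0 0 0; 0 0 0 0"
}}

```text
clock: 35.95
tcp_pos: [0.4614, -0.2945, 0.1408]
orientation: [3.134, -0.218, 0.0]
contact_force: [0.4, 0.0, -1.7]
grip_width: 0.0292
gripper_force: 69.7
```

Request:
{"name": "arm_command", "arguments": {
  "plan": "0 0 0.002 0; 0 0 0 0; 0 0 0 0"
}}

```text
clock: 36.33
tcp_pos: [0.4613, -0.2945, 0.1388]
orientation: [-3.134, 0.219, 0.0]
contact_force: [0.5, -0.3, -3.0]
grip_width: 0.0293
gripper_force: 69.9
```

Request:
{"name": "arm_command", "arguments": {
  "plan": "0 0 0.002 0; 0 0 0 0; 0 0 0 0"
}}

```text
clock: 36.7
tcp_pos: [0.4619, -0.2946, 0.1384]
orientation: [3.133, -0.219, 0.002]
contact_force: [-2.5, 2.7, 11.1]
grip_width: 0.0292
gripper_force: 71.8
```

Request:
{"name": "arm_command", "arguments": {
  "plan": "0 0 0 0; 0 0 0 0; 0 0 0 0; 0 0 0 0; 0 0 0 0; 0 0 -0.01 0; 0 0 -0.03 0; 0 0 -0.05 0; 0 0 -0.05 0; 0 0 -0.05 0; 0 0 0 0; 0 0 0 0",
  "hand": -0.5
}}

```text
clock: 38.2
tcp_pos: [0.461, -0.2943, 0.3267]
orientation: [3.134, -0.218, -0.0]
contact_force: [-0.3, -0.1, 0.3]
grip_width: 0.064
gripper_force: 0.0
```

```bash
python3 - <<'E'
from h import *
np.set_printoptions(precision=4,suppress=True)
st(); shot("wrist","w14"); shot("top","t14"); s=load("w14"); C=cloud(s).reshape(-1,3)
C=C[(abs(C[:,0]-.46)<.06)&(abs(C[:,1]+.29)<.06)]
w=C[(C[:,2]>.17)&(C[:,2]<.19)]; print(len(w),w.mean(0),cv2.minAreaRect((w[:,:2]*1000).astype(np.float32)))
s=load("t14");C=cloud(s);l=(C-CAB)@RC; m=(abs(l[...,2]-.182)<.005)&(l[...,0]<-.2)&(abs(l[...,1])<.13); print("front",np.percentile(l[m][:,0],[2,98]),m.sum())
cv2.imwrite("pics/c14.png",np.hstack([load("w14")["p"][:,100:420],s["p"][60:,80:420][:384].repeat(1,0)[:324] if 0 else cv2.resize(s["p"],(480,384))])[:,:,::-1])
E
```

```text
t 38.2 tcp [ 0.461  -0.2943  0.3267] yy -97.97 z [-0. -0. -1.] F [-0.34 -0.08  0.31] w 0.064 gf 0.0 j [ 0.64  0.21 -0.22  1.75  0.05  1.19 -1.3 ]
976 [ 0.4621 -0.2966  0.1798] ((461.00115966796875, -296.43865966796875), (30.037918090820312, 35.50199508666992), 82.11860656738281)
front [-0.2609 -0.2494] 481
```

View pics/c14.png

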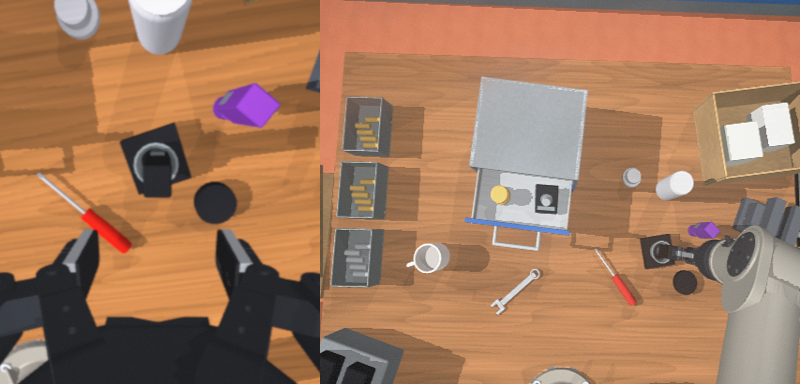

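```bash
python3 -c "
from bench import ticket
print(ticket.hand_in())"
```

```text
the job is handed in; nothing more can be done
None
```

I pulled the drawer out to its stop, pressed the wand square on the tag with its nose about 5 mm in for over 2 s, and set it back upright and seated in its stand, with the drawer still fully out; the job is handed in at about 38 s on the robot's clock, and no verdict came back.

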